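# Set out the perfume sample set in its fitted holders

### The job

Put the four pieces of the sample set into the holders made for them: the tiny black-capped bottle upright in the small round dish, the amber jar with the cream lid upright in the large round dish, the gilded cap lying in the oblong trough, and the pen pressed fully down between both pairs of spring jaws of the pen holder, about centred along it. Let everything go, and leave the loose white cap and the red lid where they are.

Things in the scene. Friction and masses are not known exactly. Their poses are not given: they have to be found in the camera images.
- attar_pot: Tiny round glass bottle with a black cap, standing upright; 33 mm in diameter (cap 28 mm, from 19 mm up), 34 mm tall, 34 g. Loose. Origin: centre of its underside, z up.
- resin_jar: Small round amber jar with a cream lid, standing upright; 54 mm in diameter, 32 mm tall, 70 g. Loose. Origin: centre of its underside, z up.
- gold_cap: Gilded tubular cap lying on its side; it does not roll; 25 mm wide (x), 45 mm long (its own y), 25 mm high, 30 g. Loose. Origin: centre of its underside, z up.
- gloss_pen: White and dark striped pen lying on the table; it does not roll; 16 mm wide (x), 140 mm long (its own y), 16 mm high, 26 g. Loose. Origin: centre of its underside, z up. Either end may point either way in the holder.
- small_dish: The smaller of two round wooden dishes with a cork floor, fixed to the table; inside 49 mm across, outside 61 mm, floor 4 mm and rim 12 mm above the table. Origin: centre of its underside, z up.
- large_dish: The larger of two round wooden dishes with a cork floor, fixed to the table; inside 70 mm across, outside 82 mm, floor 4 mm and rim 12 mm above the table. Origin: centre of its underside, z up.
- trough: Oblong wooden trough with a cork floor, fixed to the table; inside 41 mm (its x) by 61 mm (its y), outside 49 by 69 mm, floor 4 mm and rim 12 mm above the table. Origin: centre of its underside, z up.
- pen_clip: Fixed pen holder: wooden foot 44 (x) by 130 (y) by 6 mm, two pairs of steel spring jaws 10 mm wide at y = +-42 mm, nothing above the foot between. Pen goes along y, pressed down (3 to 8 N) between the jaws till it rests 12 mm over the table. Jaws: gap 14.6 mm at 23 mm over the table, flaring to 25 mm at their tops, 36 mm over the table. Origin: centre of underside, z up.
- white_cap: Loose white bottle cap, 33 mm in diameter, 20 mm tall; a bystander, to be left alone. Origin: centre of its underside.
- red_lid: Loose red jar lid, 56 mm in diameter, 13 mm tall; a bystander, to be left alone. Origin: centre of its underside.

How it is judged:
At the end, for the whole second after the job is handed in: Tiny bottle in the small dish and amber jar in the large dish, upright, seated on the floor, centres within 12 mm; gilded cap lengthwise on the trough floor, within 14 mm; pen fully down in the jaws (height 3 mm, centre 15 mm, 0.12 rad); all at rest (horizontal distance between attar_pot and small_dish below 0.012 m and z of attar_pot in the frame of small_dish between 0.001 and 0.007 m and angle between each of attar_pot, resin_jar, gold_cap, gloss_pen's own z axis and vertical below 0.12 rad and linear speed of each of attar_pot, resin_jar, gold_cap, gloss_pen below 0.02 m/s and angular speed of each of attar_pot, resin_jar, gold_cap, gloss_pen below 0.2 rad/s and horizontal distance between resin_jar and large_dish below 0.012 m and z of resin_jar in the frame of large_dish between 0.001 and 0.007 m and horizontal distance between gold_cap and trough below 0.014 m and z of gold_cap in the frame of trough between 0.001 and 0.007 m and angle between the y axis of gold_cap and the y axis of trough, either way round below 0.5 rad and horizontal distance between gloss_pen and pen_clip below 0.015 m and z of gloss_pen in the frame of pen_clip between 0.009 and 0.015 m and angle between the y axis of gloss_pen and the y axis of pen_clip, either way round below 0.12 rad); the robot touches nothing.
It fails at once if the loose white cap was moved more than 30 mm (distance of white_cap from where it was at the start of the episode above 0.03 m).
It fails at once if the red lid was moved more than 30 mm (distance of red_lid from where it was at the start of the episode above 0.03 m).
It also fails if it takes over 104 s, if anything falls off the work surface, if the arm or the gripper's body presses on something with over 40 N, if the wrist force passes 120 N, or if a joint passes its speed limit or range.

### The arm

A 6-joint arm with a two-finger parallel gripper is mounted at the origin on a cart in front of the work surface, level with it; the furniture and walls round the work are solid. World frame = base frame: x ahead of the robot, y to its left, z up, the work surface at z = 0. Lengths are in m, angles in rad, forces in N, time in s.
With the tool pointing down it reaches from about 0.35 to 0.975 m from the base axis. Payload 4.9 kg.
Tool frame: the origin (TCP) lies on the mounting face of the last link; the fingertips stand 173 mm ahead of it and the grasp point (between the pads) lies 155 mm ahead of it; z points along the fingers, y is the direction in which the jaws open and shut (so a half turn about z gives the same grasp; the last joint's range is limited). The gripper opens to 85 mm and grips with 20 to 120 N. Pads are 22 mm wide; open, the fingers measure 114 mm over their backs; the gripper's body (76 mm by 85 mm) begins 54 mm behind the grasp point. The pads swing forward as they close: fully open they stand 13 mm farther back than shut.
Start: joints at [-0.119, 0.053, 1.613, -0, 1.476, -0.119], TCP at [0.625, 0, 0.405] pointing down, gripper open.
Joint ranges: [-3.01, 3.01], [-1.01, 2.22], [0.06, 2.58], [-1.02, 4.17], [0.09, 2.62], [-3.14, 3.14]. Speed limits (rad/s): [2.57, 2.57, 3.14, 3.14, 3.14, 3.14].

### API

Orientations are given as a unit quaternion [w, x, y, z].
In Python, from plant import manip gives the robot as it stands.
- The arm moves only by the tool play_rows, never from a script. Its argument "increments" is a list of rows, each an object with "offset": the shift along the tool's x, y, z in mm, a list of three; "twist": the turn about the tool's z in rad; "grip": the opening, from 0 (shut) to 1 (fully open). In form: [{"offset": [dx, dy, dz], "twist": twist, "grip": grip}, ...]. A call has 1 to 5 rows; each row is the pose to reach, as a shift and turn from the pose commanded when the call began, along the tool's axes at that moment; what a row does not reach only later rows make up. A row lasts 1/12 s, in which the tool goes at most 41.7 mm and 7.16 degrees, less where a joint would pass 70% of its speed; a pose out of reach is approached as far as the arm can. A call with a gripper value outside its range is refused whole. The fingers move at their own pace and stop on an object; the grip force is fixed at half the most. Time passes only in rows, so rows that repeat a pose let the fingers close. It gives the time, the measured TCP pose, the force and the opening at its end, in the units of the state.
- manip.state(): the state, without advancing time (a new reading comes with each control period).
- manip.grab_frame(name): name is "scene" or "side" or "wrist"; returns the picture (384x512x3 uint8, blue, green, red); there is no depth.
- manip.get_calibration(name): a dict with "fx", "fy", "cx", "cy" (pixels), "T" (4x4, takes a point from camera to world coordinates). Camera axes: x right, y down, z forward; pixel columns grow to the right and rows downward; lengths in m; the calibration is good to about 2 mm. A picture is of the moment at which its call begins: read the wrist's pose just before it. get_calibration takes no time and is no camera call; for the wrist camera it gives the pose at the moment of the call.
- manip.job_done(): hands the job in, once; it reports no verdict.
Trained networks look in the newest picture that a camera, given by its name, has taken for a name from the list of things; names that differ only in an ending like _2 or _b are one class to them, and where a whole thing is asked for, a point or a joint stands for the part that bears it (a point fixed in the world has none). Each returns a list of dicts, best first, with "p" (0 to 1); they miss things now and then, are a little off and sometimes report something else, mostly with a low value. They report only what shows in the picture. A call takes as long as a camera call.
- manip.boxes_of(query, camera): "xyz" ([x, y, z] in m, in the coordinates of the camera as it stood for that picture, good to about 4 mm: the middle of the surface that is visible of it).
- manip.tip_of(query, camera): "xyz" ([x, y, z] in m, in the coordinates of the camera as it stood for that picture, good to about 4 mm: a listed point, or the origin of a listed thing).
The state is a dict: "time": time; "joint_pos": joint angles; "joint_vel": joint speeds; "joint_efforts": joint torques, N m; "tool_pos": TCP position; "tool_rot": TCP orientation; "contact_force": force on the tool from outside, world axes, zero at the start; "ft_torque": the same for the moment, N m; "gripper_width": opening from 0.0 (shut) to 1.0 (fully open).
Only numpy, scipy, OpenCV 4.12 (cv2) and the standard library are available. Lean on these libraries where they do the work, as an engineer would, in place of code of your own. Each camera call takes 0.05 s, during which the arm holds its last target. There are 200 camera calls.

## Working session

There is one attempt and no reset: what is moved stays moved. The work goes in short steps, Python scripts to look and compute and a tool call to move; the robot and the scene stay as the last step left them, time stands still between calls to the robot, and variables do not carry over. Pictures are saved under pics/ and viewed, about 12 in all and at most 16, crops included, and the job is handed in when it is done.

Besides the shell and the picture viewer there is one more tool, called after "Request:" as name([rows], argument=value, ...), one row to a line, values as JSON. play_rows: Moves the arm, as the interface text tells. Its arguments: {"type":"object","properties":{"increments":{"type":"array"}},"required":["increments"]}

```bash
mkdir -p pics; cat > h.py <<'E'
import numpy as np, cv2, sys
from plant import manip
def find(cam, names, frame=None):
    img=manip.grab_frame(cam); c=manip.get_calibration(cam); T=np.array(c["T"])
    for n in names:
        for f in ("tip_of","boxes_of"):
            r=getattr(manip,f)(n,cam)[:2]
            print(n,f,[(round(d["p"],2),np.round((T@np.r_[d["xyz"],1])[:3]*1000).tolist()) for d in r])
    return img,c
E
python3 - <<'E'
from h import *
A=["attar_pot","resin_jar","gold_cap","gloss_pen","small_dish","large_dish","trough","pen_clip","white_cap","red_lid"]
s=manip.state();print(s)
img,c=find("scene",A); 
b=manip.grab_frame("wrist")
cv2.imwrite("pics/a.png",cv2.resize(img,(800,600)))
cv2.imwrite("pics/b.png",cv2.resize(b,(800,600)))
print(c); print(manip.get_calibration("wrist"));print(manip.state()["time"])
E
```

```text
{'time': 0.0, 'joint_pos': array([-1.18990771e-01,  5.33453776e-02,  1.61429622e+00,  2.06231952e-05,
        1.47600121e+00, -1.18987779e-01]), 'joint_vel': array([-0.00080365, -0.00120874,  0.00141154, -0.00050202, -0.00117475,
       -0.00056184]), 'joint_efforts': array([ 2.70554956e-04, -3.93670499e+01, -3.70175600e+01, -1.62778279e-04,
        6.93513779e-03, -6.06393527e-06]), 'tool_pos': array([6.24728987e-01, 4.07791995e-05, 4.03468446e-01]), 'tool_rot': array([-8.12105306e-04,  7.07108165e-01,  7.07104654e-01, -6.25602277e-04]), 'contact_force': array([-1.09011327,  0.08042496,  0.17890837]), 'ft_torque': array([0.02572143, 0.07587554, 0.01772888]), 'gripper_width': 1.0011598303708542}
attar_pot tip_of [(0.53, [353.0, -292.0, -0.0])]
attar_pot boxes_of [(0.82, [341.0, -294.0, 25.0])]
resin_jar tip_of [(0.69, [461.0, 69.0, 4.0]), (0.52, [343.0, 260.0, 2.0])]
resin_jar boxes_of [(0.73, [338.0, 245.0, 29.0]), (0.63, [418.0, -85.0, 14.0])]
gold_cap tip_of [(0.72, [460.0, 69.0, 3.0])]
gold_cap boxes_of [(0.45, [453.0, 63.0, 22.0])]
gloss_pen tip_of [(0.74, [426.0, -78.0, -1.0])]
[... 701 characters left out ...]
: array([[ 0.63759912, -0.36164956,  0.68020361, -0.18120262],
       [-0.77016794, -0.31938086,  0.55212065, -0.48771862],
       [ 0.01756982, -0.87590266, -0.48216785,  0.54787026],
       [ 0.        ,  0.        ,  0.        ,  1.        ]])}
{'fx': 334.3551790473917, 'fy': 334.3551790473917, 'cx': 256.6824401801614, 'cy': 190.14871467149584, 'T': array([[ 9.99999740e-01, -5.89505392e-04, -4.14287329e-04,
         6.25233183e-01],
       [-6.89045953e-04, -9.50511846e-01, -3.10687553e-01,
         7.92615477e-02],
       [-2.10633026e-04,  3.10687758e-01, -9.50512006e-01,
         3.73781635e-01],
       [ 0.00000000e+00,  0.00000000e+00,  0.00000000e+00,
         1.00000000e+00]])}
1.1
```

View images.

View pics/a.png

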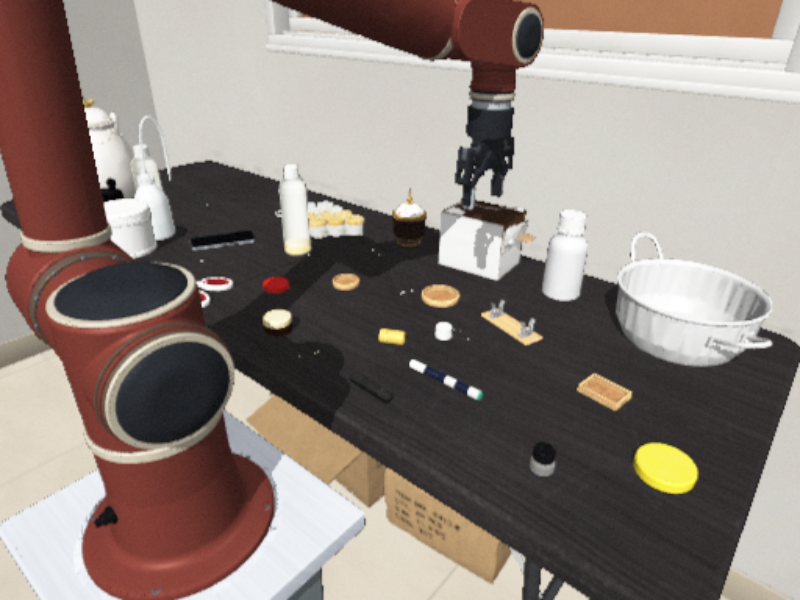

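View pics/b.png

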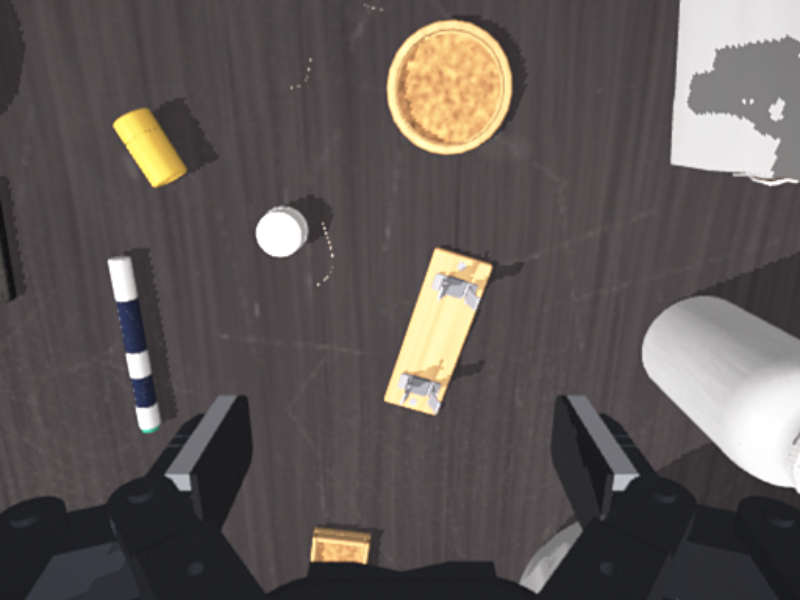

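```bash
cat >> h.py <<'E'
def ray(c,u,v,z):
    T=np.array(c["T"]); d=T[:3,:3]@[(u-c["cx"])/c["fx"],(v-c["cy"])/c["fy"],1]; o=T[:3,3]
    return (o+d*(z-o[2])/d[2])*1000
E
python3 - <<'E'
from h import *
c=manip.get_calibration("wrist"); k=512/800
P={"goldA":(131,113,.02),"goldB":(170,182,.02),"penA":(121,259,.012),"penB":(149,430,.012),"clip1":(437,247,.006),"clip2":(493,264,.006),"clip3":(437,415,.006),"clip4":(385,401,.006),"dish":(450,87,.012),"white":(283,232,.02),"black":(10,300,.0),"bottle":(645,350,.0)}
R={n:ray(c,u*k,v*k,z) for n,(u,v,z) in P.items()}
for n in R: print(n,R[n].round())
m=lambda *a:np.mean([R[x] for x in a],0).round(1)
print(m("goldA","goldB"),m("penA","penB"),m("clip1","clip2","clip3","clip4"))
for a,b in (("goldA","goldB"),("penA","penB"),("clip1","clip4"),("clip2","clip3")):
    d=R[a]-R[b]; print(a,np.linalg.norm(d),"angle from +y, toward +x:",np.arctan2(d[0],d[1]))
print(manip.state()["tool_pos"])
E
```

```text
goldA [453.  87.  20.]
goldB [472.  44.  20.]
penA [426. -10.  12.]
penB [ 425. -150.   12.]
clip1 [651.  -3.   6.]
clip2 [692. -16.   6.]
clip3 [ 654. -140.    6.]
clip4 [ 612. -128.    6.]
dish [657. 103.  12.]
white [544.  11.  20.]
black [330. -45.   0.]
bottle [815. -86.   0.]
[462.1  65.8  20. ] [425.2 -80.2  12. ] [652.2 -71.6   6. ]
goldA 47.242349069273736 angle from +y, toward +x: -0.41261657357412135
penA 139.6458366375046 angle from +y, toward +x: 0.007894283340607272
clip1 130.26873609641405 angle from +y, toward +x: 0.3009619165715596
clip2 130.11462148358294 angle from +y, toward +x: 0.2968365918102285
[6.24993636e-01 4.01200337e-06 4.04707413e-01]
```

Request:
play_rows([
  {"offset":[-60,-160,90],"twist":0,"grip":0.6},
  {"offset":[-60,-160,90],"twist":0,"grip":0.6},
  {"offset":[-60,-160,90],"twist":0,"grip":0.6},
  {"offset":[-60,-160,90],"twist":0,"grip":0.6},
  {"offset":[-60,-160,90],"twist":0,"grip":0.6},
])

```text
time: 1.52
tool_pos: [0.462, -0.0603, 0.312]
tool_rot: [-0.002, 0.707, 0.707, -0.001]
contact_force: [-1.0, 0.2, -0.4]
gripper_width: 0.602
```

Request:
play_rows([
  {"offset":[-20,-40,35],"twist":0,"grip":0.6},
  {"offset":[-20,-40,35],"twist":0,"grip":0.6},
  {"offset":[-20,-40,35],"twist":0,"grip":0.6},
])

```text
time: 1.77
tool_pos: [0.4219, -0.0802, 0.2761]
tool_rot: [-0.003, 0.708, 0.706, -0.001]
contact_force: [-0.1, 0.1, -0.2]
gripper_width: 0.599
```

```bash
python3 - <<'E'
from h import *
print(manip.state()["tool_pos"])
b,c=find("wrist",["gloss_pen"])
cv2.imwrite("pics/c.png",b)
E
```

```text
[ 0.42193962 -0.08016541  0.27613519]
gloss_pen tip_of []
gloss_pen boxes_of [(0.65, [425.0, -72.0, 21.0])]
```

View pics/c.png

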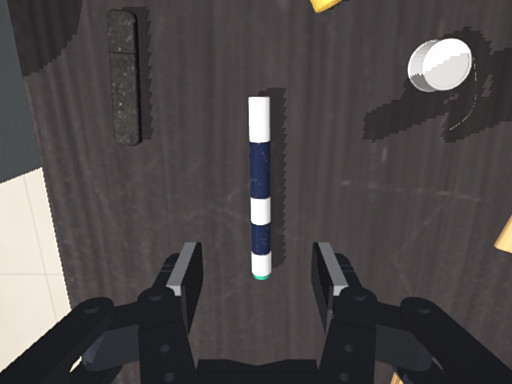

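Request:
play_rows([
  {"offset":[0,3,40],"twist":0,"grip":0.5},
  {"offset":[0,3,80],"twist":0,"grip":0.5},
  {"offset":[0,3,101],"twist":0,"grip":0.5},
  {"offset":[0,3,101],"twist":0,"grip":0.5},
  {"offset":[0,3,101],"twist":0,"grip":0},
])

```text
time: 2.33
tool_pos: [0.429, -0.0798, 0.179]
tool_rot: [-0.0, 0.707, 0.707, -0.0]
contact_force: [-0.3, 0.1, -0.2]
gripper_width: 0.37
```

Request:
play_rows([
  {"offset":[0,0,0],"twist":0,"grip":0},
  {"offset":[0,0,0],"twist":0,"grip":0},
  {"offset":[0,0,0],"twist":0,"grip":0},
  {"offset":[0,0,0],"twist":0,"grip":0},
])

```text
time: 2.67
tool_pos: [0.4297, -0.0805, 0.1816]
tool_rot: [0.003, 0.707, 0.707, 0.001]
contact_force: [0.8, 1.6, 7.1]
gripper_width: 0.153
```

Request:
play_rows([
  {"offset":[0,0,-40],"twist":0,"grip":0},
  {"offset":[0,0,-80],"twist":0,"grip":0},
  {"offset":[0,35,-90],"twist":0.1,"grip":0},
  {"offset":[0,75,-90],"twist":0.2,"grip":0},
  {"offset":[0,110,-90],"twist":0.3,"grip":0},
])

```text
time: 3.08
tool_pos: [0.5402, -0.0802, 0.2732]
tool_rot: [0.004, 0.806, 0.591, 0.003]
contact_force: [-0.7, 0.5, 0.3]
gripper_width: 0.157
```

```bash
python3 - <<'E'
from h import *
s=manip.state();print(s["tool_pos"],s["tool_rot"],s["gripper_width"])
b,c=find("wrist",["pen_clip","gloss_pen"])
cv2.imwrite("pics/d.png",b)
E
```

```text
[ 0.54019643 -0.08018114  0.27321652] [0.00351908 0.80639627 0.59135909 0.0026653 ] 0.15696676521864125
pen_clip tip_of [(0.91, [654.0, -77.0, 0.0]), (0.43, [543.0, 8.0, -2.0])]
pen_clip boxes_of [(0.79, [657.0, -68.0, 9.0])]
gloss_pen tip_of [(0.64, [543.0, -82.0, 92.0])]
gloss_pen boxes_of [(0.88, [548.0, -61.0, 106.0])]
```

View pics/d.png

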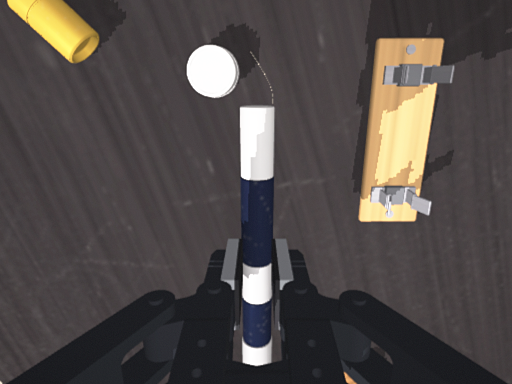

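```bash
python3 - <<'E'
from h import *
c=manip.get_calibration("wrist"); p=[ray(c,u,v,.006) for u,v in((376,39),(443,39),(415,221),(360,221))]
ctr=np.mean(p,0);d=(p[0]+p[1]-p[2]-p[3])/2;print(np.round(p),ctr,np.linalg.norm(d),np.arctan2(d[0],d[1]))
a,b=ray(c,257,107,.1),ray(c,257,363,.1);print(a,b,(a+b)/2,np.linalg.norm(a-b),np.arctan2(*(a-b)[:2]))
s=manip.state();t=s["tool_pos"]*1000
from scipy.spatial.transform import Rotation as R
q=s["tool_rot"];print(R.from_quat(q[[1,2,3,0]]).as_matrix().T@(ctr-(a+b)/2))
E
```

```text
[[ 641.   -2.    6.]
 [ 682.  -15.    6.]
 [ 645. -135.    6.]
 [ 606. -123.    6.]] [643.31341586 -68.77612267   6.        ] 125.38055910710949 0.289692909168387
[558.32083317 -13.72514227 100.        ] [ 519.97973146 -137.8442086   100.        ] [539.15028231 -75.78467543 100.        ] 129.90605339426727 0.2996071112190973
[37.41809221 97.55621742 93.90287013]
```

```bash
cat >> h.py <<'E'
def seg(img,lo,hi,minarea=300):
    m=cv2.inRange(cv2.cvtColor(img,cv2.COLOR_BGR2HSV),lo,hi); m=cv2.morphologyEx(m,cv2.MORPH_CLOSE,np.ones((9,9)))
    cs=[x for x in cv2.findContours(m,cv2.RETR_EXTERNAL,cv2.CHAIN_APPROX_NONE)[0] if cv2.contourArea(x)>minarea]
    return sorted(cs,key=cv2.contourArea,reverse=True)
E
python3 - <<'E'
from h import *
c1=manip.get_calibration("wrist"); c0=dict(c1); c0["T"]=np.array([[1,-5.9e-4,-4.1e-4,.625233],[-6.9e-4,-.950512,-.310688,.0792615],[-2.1e-4,.310688,-.950512,.3737816],[0,0,0,1]])
new=manip.grab_frame("wrist"); c2=manip.get_calibration("wrist")
for n,img,c in (("b",cv2.resize(cv2.imread("pics/b.png"),(512,384)),c0),("d",cv2.imread("pics/d.png"),c1),("new",new,c2)):
    print(n,np.array(c["T"])[:3,3])
    for x in seg(img,(8,60,120),(25,200,255))[:4]:
        w=np.array([ray(c,u,v,.006)[:2] for u,v in x[:,0]],np.float32); r=cv2.minAreaRect(w)
        print(x[:,0].min(0),x[:,0].max(0),np.round(r[0]),np.round(r[1]),round(r[2],1))
E
```

```text
b [0.625233  0.0792615 0.3737816]
[247  12] [327  98] [656. 103.] [82. 82.] 90.0
[246 158] [314 265] [651. -72.] [131.  45.] 72.6
[72 69] [118 119] [454.  66.] [28. 51.] 27.5
[198 338] [236 360] [ 571. -272.] [37. 51.] 82.5
d [ 0.56126666 -0.00418403  0.23771076]
[358  38] [443 221] [643. -68.] [126.  44.] 72.8
[7 0] [98 62] [451.  68.] [28. 55.] 27.6
new [ 0.56087592 -0.00418095  0.23768049]
[367  37] [457 224] [650. -72.] [129.  45.] 72.5
[13  0] [104  60] [456.  68.] [28. 54.] 27.3
```

Request:
play_rows([
  {"offset":[15,38,0],"twist":0,"grip":0},
  {"offset":[30,76,0],"twist":0,"grip":0},
  {"offset":[42,107,0],"twist":0,"grip":0},
  {"offset":[42,107,20],"twist":0,"grip":0},
  {"offset":[42,107,35],"twist":0,"grip":0},
])

```text
time: 3.8
tool_pos: [0.6532, -0.0716, 0.2344]
tool_rot: [0.001, 0.805, 0.594, 0.001]
contact_force: [-1.7, 0.5, -1.3]
gripper_width: 0.156
```

Request:
play_rows([
  {"offset":[0,0,0],"twist":0,"grip":0},
  {"offset":[0,0,0],"twist":0,"grip":0},
  {"offset":[0,0,0],"twist":0,"grip":0},
])

```text
time: 4.05
tool_pos: [0.6515, -0.0716, 0.2337]
tool_rot: [-0.0, 0.805, 0.593, -0.0]
contact_force: [-0.7, -0.9, 0.0]
gripper_width: 0.154
```

```bash
python3 - <<'E'
from h import *
b=manip.grab_frame("wrist")
cv2.imwrite("pics/e.png",cv2.resize(b,(800,600)))
s=manip.state();print(s["tool_pos"],s["tool_rot"])
E
```

```text
[ 0.65190705 -0.07168165  0.23450192] [2.33184159e-04 8.04953451e-01 5.93337892e-01 1.80633389e-04]
```

View pics/e.png

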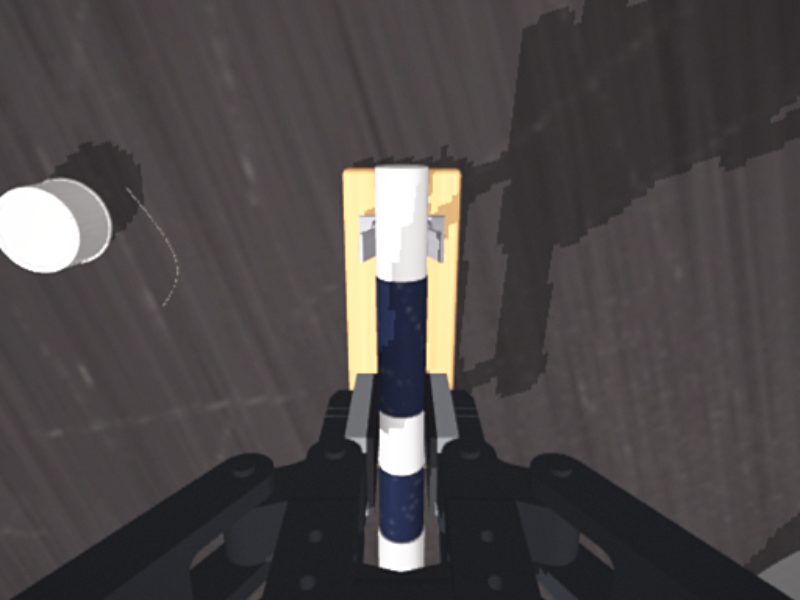

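Request:
play_rows([
  {"offset":[0,0,18],"twist":0,"grip":0},
  {"offset":[0,0,28],"twist":0,"grip":0},
  {"offset":[0,0,36],"twist":0,"grip":0},
  {"offset":[0,0,44],"twist":0,"grip":0},
  {"offset":[0,0,44],"twist":0,"grip":0},
])

```text
time: 4.52
tool_pos: [0.6526, -0.0714, 0.1921]
tool_rot: [-0.001, 0.805, 0.593, -0.001]
contact_force: [-9.9, 2.2, 14.2]
gripper_width: 0.157
```

Request:
play_rows([
  {"offset":[0,0,0],"twist":0,"grip":0},
  {"offset":[0,0,0],"twist":0,"grip":0},
  {"offset":[0,0,0],"twist":0,"grip":0},
])

```text
time: 4.77
tool_pos: [0.6524, -0.0714, 0.1921]
tool_rot: [-0.001, 0.805, 0.593, -0.001]
contact_force: [-8.9, 1.8, 13.3]
gripper_width: 0.157
```

Request:
play_rows([
  {"offset":[0,-1,4],"twist":0,"grip":0},
  {"offset":[0,-1,4],"twist":0,"grip":0},
  {"offset":[0,-1,4],"twist":0,"grip":0},
])

```text
time: 5.02
tool_pos: [0.6524, -0.0713, 0.192]
tool_rot: [-0.0, 0.805, 0.594, -0.001]
contact_force: [-16.0, 3.0, 29.4]
gripper_width: 0.161
```

```bash
python3 - <<'E'
from h import *
b=manip.grab_frame("side"); c=manip.get_calibration("side"); Ti=np.linalg.inv(np.array(c["T"]))
p=Ti@[.652,-.072,.02,1]; u,v=int(p[0]/p[2]*c["fx"]+c["cx"]),int(p[1]/p[2]*c["fy"]+c["cy"]); print(u,v,p[2])
cr=b[max(0,v-60):v+60,max(0,u-80):u+80]
cv2.imwrite("pics/f.png",cv2.resize(cr,None,fx=4,fy=4))
cv2.imwrite("pics/side_full.png",b)
E
```

```text
222 162 1.5701092832307983
```

View pics/f.png

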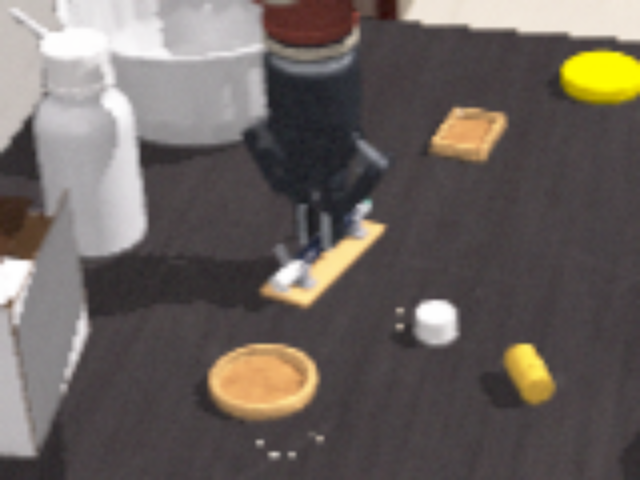

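Request:
play_rows([
  {"offset":[0,0,-4],"twist":0,"grip":0.4},
  {"offset":[0,0,-4],"twist":0,"grip":0.4},
  {"offset":[0,0,-30],"twist":0,"grip":0.4},
  {"offset":[0,0,-60],"twist":0,"grip":0.4},
  {"offset":[0,0,-100],"twist":-0.1,"grip":0.4},
])

```text
time: 5.48
tool_pos: [0.6502, -0.071, 0.2824]
tool_rot: [-0.003, 0.774, 0.634, -0.002]
contact_force: [-0.0, 1.1, -0.5]
gripper_width: 0.401
```

```bash
python3 - <<'E'
from h import *
s=manip.state();print(s["tool_pos"],s["tool_rot"])
b=manip.grab_frame("wrist");cv2.imwrite("pics/g.png",b)
E
```

```text
[ 0.65016492 -0.07102492  0.28241249] [-0.00284302  0.77370386  0.63353712 -0.00223145]
```

View pics/g.png

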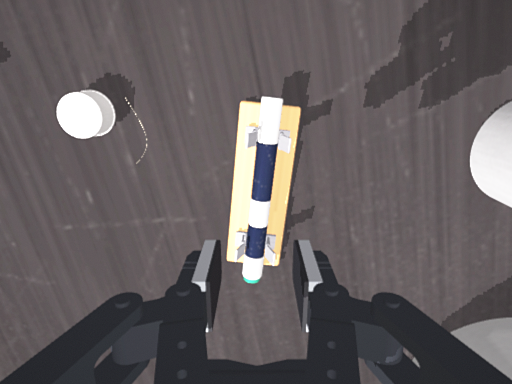

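Request:
play_rows([
  {"offset":[17,-37,0],"twist":-0.1,"grip":0.6},
  {"offset":[34,-74,0],"twist":-0.2,"grip":0.6},
  {"offset":[51,-111,0],"twist":-0.3,"grip":0.6},
  {"offset":[68,-148,0],"twist":-0.4,"grip":0.6},
  {"offset":[76,-165,0],"twist":-0.5,"grip":0.6},
])

```text
time: 5.95
tool_pos: [0.5017, 0.0379, 0.284]
tool_rot: [-0.001, 0.591, 0.807, -0.0]
contact_force: [-0.1, -0.3, 0.5]
gripper_width: 0.599
```

Request:
play_rows([
  {"offset":[21,-16,0],"twist":-0.06,"grip":0.6},
  {"offset":[43,-33,0],"twist":-0.13,"grip":0.6},
  {"offset":[43,-33,0],"twist":-0.13,"grip":0.6},
  {"offset":[43,-33,0],"twist":-0.13,"grip":0.6},
  {"offset":[43,-33,0],"twist":-0.13,"grip":0.6},
])

```text
time: 6.37
tool_pos: [0.4612, 0.0672, 0.2858]
tool_rot: [0.001, 0.54, 0.841, 0.0]
contact_force: [-0.0, -0.4, 0.9]
gripper_width: 0.602
```

```bash
python3 - <<'E'
from h import *
s=manip.state();print(s["tool_pos"],s["tool_rot"])
b,c=find("wrist",["gold_cap"]);cv2.imwrite("pics/h.png",b)
E
```

```text
[0.46116892 0.06723533 0.28577474] [5.48925893e-04 5.40285521e-01 8.41481561e-01 1.91857752e-04]
gold_cap tip_of [(0.66, [458.0, 68.0, 1.0])]
gold_cap boxes_of [(0.93, [458.0, 69.0, 24.0])]
```

View pics/h.png

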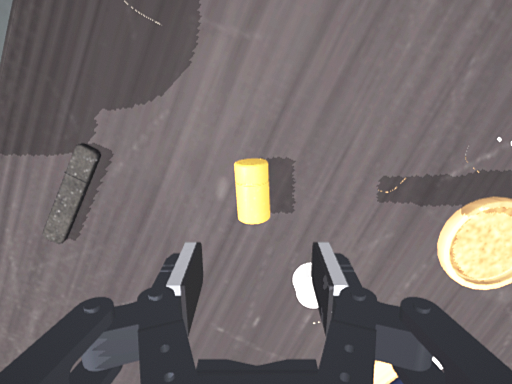

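Request:
play_rows([
  {"offset":[2,-3,40],"twist":0,"grip":0.55},
  {"offset":[2,-3,80],"twist":0,"grip":0.55},
  {"offset":[2,-3,103],"twist":0,"grip":0.55},
  {"offset":[2,-3,103],"twist":0,"grip":0.55},
  {"offset":[2,-3,103],"twist":0,"grip":0.55},
])

```text
time: 6.93
tool_pos: [0.4572, 0.0676, 0.1816]
tool_rot: [-0.001, 0.54, 0.841, -0.001]
contact_force: [-0.5, -0.5, 0.5]
gripper_width: 0.551
```

Request:
play_rows([
  {"offset":[0,0,0],"twist":0,"grip":0},
  {"offset":[0,0,0],"twist":0,"grip":0},
  {"offset":[0,0,0],"twist":0,"grip":0},
  {"offset":[0,0,0],"twist":0,"grip":0},
  {"offset":[0,0,0],"twist":0,"grip":0},
])

```text
time: 7.35
tool_pos: [0.4589, 0.0679, 0.1855]
tool_rot: [0.002, 0.54, 0.842, 0.001]
contact_force: [0.3, 0.0, 5.1]
gripper_width: 0.274
```

Request:
play_rows([
  {"offset":[0,0,-40],"twist":0,"grip":0},
  {"offset":[0,0,-80],"twist":0,"grip":0},
  {"offset":[-30,-4,-105],"twist":0,"grip":0},
  {"offset":[-70,-10,-105],"twist":0,"grip":0},
  {"offset":[-110,-16,-105],"twist":0,"grip":0},
])

```text
time: 7.77
tool_pos: [0.4897, -0.0395, 0.2919]
tool_rot: [0.004, 0.539, 0.842, 0.001]
contact_force: [0.1, -1.0, -1.2]
gripper_width: 0.272
```

Request:
play_rows([
  {"offset":[-40,-6,0],"twist":0,"grip":0},
  {"offset":[-80,-12,0],"twist":0,"grip":0},
  {"offset":[-120,-18,0],"twist":0,"grip":0},
  {"offset":[-160,-24,0],"twist":0,"grip":0},
  {"offset":[-195,-29,0],"twist":0,"grip":0},
])

```text
time: 8.18
tool_pos: [0.5437, -0.2306, 0.2887]
tool_rot: [0.001, 0.54, 0.841, -0.0]
contact_force: [0.6, 0.5, -0.5]
gripper_width: 0.271
```

Request:
play_rows([
  {"offset":[0,0,0],"twist":0.1,"grip":0},
  {"offset":[0,0,0],"twist":0.2,"grip":0},
  {"offset":[0,0,0],"twist":0.3,"grip":0},
  {"offset":[0,0,0],"twist":0.43,"grip":0},
  {"offset":[0,0,0],"twist":0.43,"grip":0},
])

```text
time: 8.6
tool_pos: [0.5435, -0.2282, 0.2884]
tool_rot: [0.0, 0.708, 0.706, 0.0]
contact_force: [0.1, -0.3, -0.6]
gripper_width: 0.274
```

```bash
python3 - <<'E'
from h import *
manip.grab_frame("wrist");manip.grab_frame("wrist")
s=manip.state();print(s["tool_pos"],s["tool_rot"],s["gripper_width"])
b,c=find("wrist",["trough"]);cv2.imwrite("pics/i.png",b)
for x in seg(b,(8,60,120),(25,200,255))[:4]:
    w=np.array([ray(c,u,v,.012)[:2] for u,v in x[:,0]],np.float32); r=cv2.minAreaRect(w)
    print(x[:,0].min(0),x[:,0].max(0),np.round(r[0]),np.round(r[1]),round(r[2],1))
E
```

```text
[ 0.54352871 -0.22799322  0.28823834] [3.82915355e-04 7.06051800e-01 7.08160079e-01 1.08531602e-04] 0.2758327657178413
trough tip_of []
trough boxes_of [(0.86, [581.0, -273.0, 6.0])]
[229 206] [323 314] [ 559. -293.] [ 76. 101.] 0.1
[399  34] [425  68] [ 650. -129.] [24.  9.] 69.4
```

View pics/i.png

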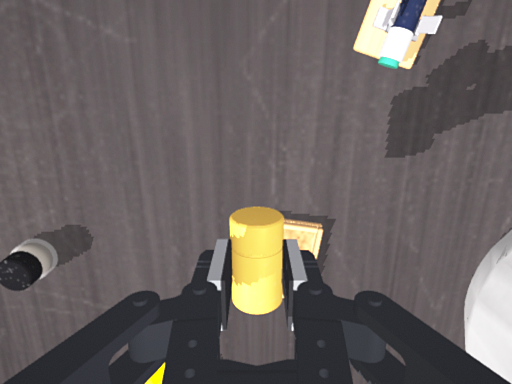

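```bash
python3 - <<'E'
from h import *
c=manip.get_calibration("scene"); im=manip.grab_frame("scene"); cw=manip.get_calibration("wrist")
print(ray(cw,283,220,.012),ray(cw,322,226,.012))
a=cv2.resize(cv2.imread("pics/a.png"),(512,384)); 
for img in (a,im):
  m=seg(img,(8,60,100),(25,220,255),100)
  for x in m:
    u=x[:,0].mean(0)
    if 365<u[0]<410 and 235<u[1]<265:
        w=np.array([ray(c,*p,.010)[:2] for p in x[:,0]],np.float32); print(x[:,0].min(0),x[:,0].max(0),cv2.minAreaRect(w), cv2.boxPoints(cv2.minAreaRect(w)).round().tolist())
v=(245,385)
cv2.imwrite("pics/j.png",cv2.resize(im[225:275,350:425],None,fx=8,fy=8,interpolation=cv2.INTER_CUBIC))
E
```

```text
[ 564.62866529 -253.68901518   12.        ] [ 595.91434209 -258.85818063   12.        ]
[369 238] [404 262] ((562.400146484375, -293.2652587890625), (77.30322265625, 67.12914276123047), 82.05998992919922) [[524.0, -327.0], [590.0, -336.0], [601.0, -260.0], [534.0, -250.0]]
[369 238] [404 262] ((562.3897094726562, -293.3401184082031), (76.95048522949219, 67.12914276123047), 82.05998992919922) [[524.0, -327.0], [590.0, -336.0], [601.0, -260.0], [534.0, -251.0]]
```

View pics/j.png

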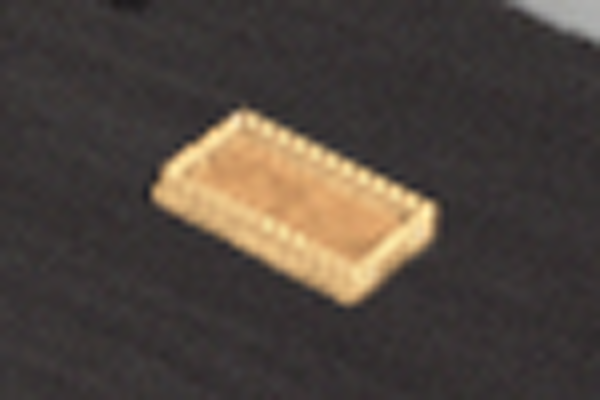

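Request:
play_rows([
  {"offset":[-30,11,0],"twist":0.08,"grip":0},
  {"offset":[-64,22,0],"twist":0.15,"grip":0},
  {"offset":[-64,22,20],"twist":0.15,"grip":0},
  {"offset":[-64,22,40],"twist":0.15,"grip":0},
  {"offset":[-64,22,60],"twist":0.15,"grip":0},
])

```text
time: 9.32
tool_pos: [0.5658, -0.2928, 0.2275]
tool_rot: [0.001, 0.758, 0.652, 0.0]
contact_force: [0.3, 0.5, -0.8]
gripper_width: 0.274
```

```bash
python3 - <<'E'
from h import *
c=manip.get_calibration("scene")
p=[ray(c,350+u/8,225+v/8,.012) for u,v in ((245,110),(437,205),(350,285),(160,180))]
print(np.round(p),np.mean(p,0))
manip.grab_frame("wrist");manip.grab_frame("wrist")
s=manip.state();print(s["tool_pos"],s["tool_rot"])
b=manip.grab_frame("wrist");cv2.imwrite("pics/k.png",b)
E
```

```text
[[ 596. -264.   12.]
 [ 587. -330.   12.]
 [ 531. -324.   12.]
 [ 542. -259.   12.]] [ 563.9981462  -294.53025715   12.        ]
[ 0.56392096 -0.29115642  0.22326064] [-0.0039539   0.75790105  0.65235663 -0.00109159]
```

View pics/k.png

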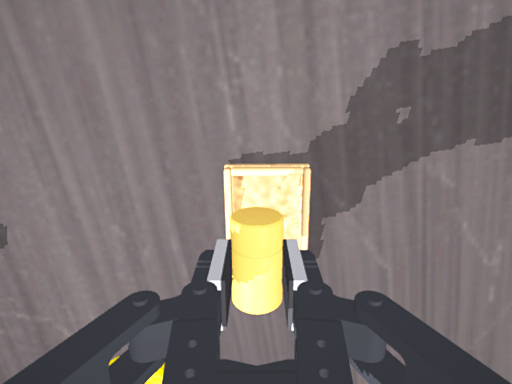

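```bash
python3 - <<'E'
from h import *
s=manip.state();print(s["tool_pos"],s["tool_rot"])
b=manip.grab_frame("wrist");c=manip.get_calibration("wrist")
x=seg(b,(8,60,120),(25,200,255))[0][:,0];print(x.min(0),x.max(0))
top=x[x[:,1]<x[:,1].min()+25];l,r,t=top[:,0].min(),top[:,0].max(),x[:,1].min();print(l,r,t)
e=ray(c,(l+r)/2,t,.012);ax=np.array(c["T"])[:3,0]
print(e, ray(c,l,t,.012)-ray(c,r,t,.012)); f=np.array([-ax[1],ax[0],0])
print("centre",e-34.5*f, ax)
E
```

```text
[ 0.56469914 -0.29148918  0.22554947] [-2.26379337e-03  7.57886687e-01  6.52381995e-01 -6.14351036e-04]
[221 161] [307 311]
221 307 161
[ 574.95419951 -256.52955567   12.        ] [-48.02722676   7.24818775   0.        ]
centre [ 569.79717072 -290.6419235    12.        ] [ 0.98876428 -0.1494791  -0.00109029]
```

Request:
play_rows([
  {"offset":[1,4,0],"twist":0,"grip":0},
  {"offset":[1,4,12],"twist":0,"grip":0},
  {"offset":[1,4,24],"twist":0,"grip":0},
  {"offset":[1,4,36],"twist":0,"grip":0},
  {"offset":[1,4,36],"twist":0,"grip":0},
])

```text
time: 9.93
tool_pos: [0.569, -0.2912, 0.1891]
tool_rot: [-0.001, 0.758, 0.652, -0.0]
contact_force: [-0.5, 0.8, -0.3]
gripper_width: 0.273
```

Request:
play_rows([
  {"offset":[0,0,0],"twist":0,"grip":0},
  {"offset":[0,0,0],"twist":0,"grip":0},
])

```text
time: 10.1
tool_pos: [0.5694, -0.2915, 0.191]
tool_rot: [-0.001, 0.758, 0.652, -0.0]
contact_force: [-0.2, -0.5, -1.0]
gripper_width: 0.268
```

Request:
play_rows([
  {"offset":[0,0,2],"twist":0,"grip":0},
  {"offset":[0,0,2],"twist":0,"grip":0},
  {"offset":[0,0,2],"twist":0,"grip":0.45},
  {"offset":[0,0,2],"twist":0,"grip":0.45},
  {"offset":[0,0,2],"twist":0,"grip":0.45},
])

```text
time: 10.52
tool_pos: [0.5697, -0.2917, 0.19]
tool_rot: [0.0, 0.758, 0.652, 0.0]
contact_force: [0.5, -0.3, -0.4]
gripper_width: 0.449
```

Request:
play_rows([
  {"offset":[0,0,-40],"twist":0,"grip":0.45},
  {"offset":[0,0,-80],"twist":0,"grip":0.45},
  {"offset":[0,0,-100],"twist":0,"grip":0.45},
  {"offset":[0,0,-100],"twist":0,"grip":0.6},
  {"offset":[0,0,-100],"twist":0,"grip":0.6},
])

```text
time: 10.93
tool_pos: [0.5702, -0.292, 0.2923]
tool_rot: [0.002, 0.758, 0.652, 0.001]
contact_force: [-0.4, 0.0, -0.4]
gripper_width: 0.599
```

```bash
python3 - <<'E'
from h import *
manip.grab_frame("wrist")
s=manip.state();print(s["tool_pos"],s["tool_rot"])
b,c=find("wrist",["gold_cap","trough"]);cv2.imwrite("pics/l.png",b)
E
```

```text
[ 0.56952591 -0.29162362  0.28998684] [2.93630258e-04 7.58110496e-01 6.52126049e-01 7.93791252e-05]
gold_cap tip_of [(0.93, [569.0, -289.0, 2.0])]
gold_cap boxes_of [(0.71, [569.0, -289.0, 26.0])]
trough tip_of []
trough boxes_of [(0.72, [570.0, -290.0, 1.0])]
```

View pics/l.png

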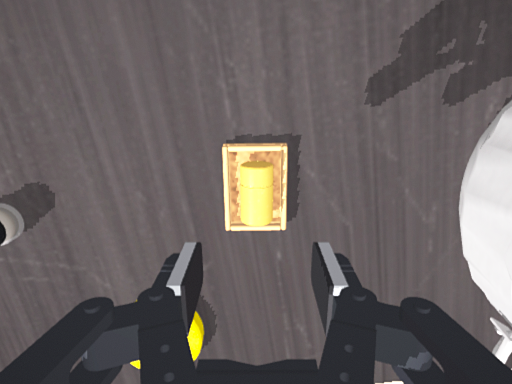

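Request:
play_rows([
  {"offset":[-6,-41,0],"twist":0,"grip":0.7},
  {"offset":[-12,-82,0],"twist":0,"grip":0.7},
  {"offset":[-18,-123,0],"twist":0,"grip":0.7},
  {"offset":[-24,-164,0],"twist":0,"grip":0.7},
  {"offset":[-30,-200,0],"twist":0,"grip":0.7},
])

```text
time: 11.65
tool_pos: [0.3652, -0.2907, 0.2882]
tool_rot: [-0.001, 0.758, 0.652, -0.0]
contact_force: [-0.6, -0.2, 0.1]
gripper_width: 0.702
```

Request:
play_rows([
  {"offset":[-2,-15,0],"twist":0,"grip":0.7},
  {"offset":[-2,-15,0],"twist":0,"grip":0.7},
  {"offset":[-2,-15,0],"twist":0,"grip":0.7},
  {"offset":[-2,-15,0],"twist":0,"grip":0.7},
])

```text
time: 11.98
tool_pos: [0.3529, -0.2913, 0.2897]
tool_rot: [0.0, 0.758, 0.652, 0.0]
contact_force: [0.1, -0.1, 0.2]
gripper_width: 0.703
```

```bash
python3 - <<'E'
from h import *
manip.grab_frame("wrist")
s=manip.state();print(s["tool_pos"],s["tool_rot"])
b,c=find("wrist",["attar_pot"]);cv2.imwrite("pics/m.png",b)
E
```

```text
[ 0.35312738 -0.29131902  0.2898216 ] [1.36628509e-04 7.57879016e-01 6.52395093e-01 1.46726507e-04]
attar_pot tip_of [(0.83, [357.0, -295.0, 0.0])]
attar_pot boxes_of [(0.56, [358.0, -290.0, 35.0])]
```

View pics/m.png

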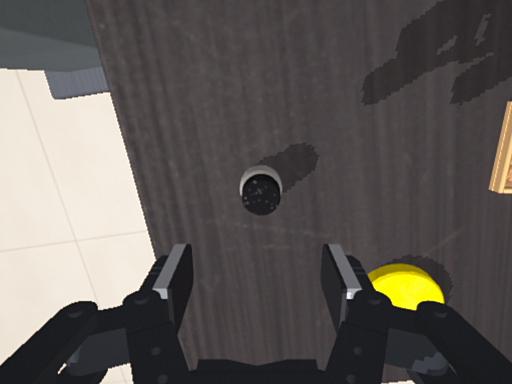

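Request:
play_rows([
  {"offset":[-1,3,40],"twist":0,"grip":0.65},
  {"offset":[-1,3,80],"twist":0,"grip":0.65},
  {"offset":[-1,3,107],"twist":0,"grip":0.65},
  {"offset":[-1,3,107],"twist":0,"grip":0.65},
  {"offset":[-1,3,107],"twist":0,"grip":0.65},
])

```text
time: 12.6
tool_pos: [0.355, -0.2919, 0.1813]
tool_rot: [-0.002, 0.758, 0.652, 0.0]
contact_force: [0.3, 0.6, 1.2]
gripper_width: 0.651
```

Request:
play_rows([
  {"offset":[0,0,0],"twist":0,"grip":0},
  {"offset":[0,0,0],"twist":0,"grip":0},
  {"offset":[0,0,0],"twist":0,"grip":0},
  {"offset":[0,0,0],"twist":0,"grip":0},
  {"offset":[0,0,0],"twist":0,"grip":0},
])

```text
time: 13.02
tool_pos: [0.3562, -0.2937, 0.1859]
tool_rot: [0.003, 0.758, 0.652, 0.0]
contact_force: [-0.7, 0.5, 5.5]
gripper_width: 0.319
```

Request:
play_rows([
  {"offset":[0,0,-20],"twist":0,"grip":0},
  {"offset":[0,0,-60],"twist":0,"grip":0},
  {"offset":[0,0,-100],"twist":0,"grip":0},
  {"offset":[0,0,-110],"twist":0,"grip":0},
  {"offset":[0,0,-110],"twist":0,"grip":0},
])

```text
time: 13.43
tool_pos: [0.3563, -0.294, 0.2992]
tool_rot: [0.006, 0.758, 0.652, 0.0]
contact_force: [0.4, -0.4, 0.0]
gripper_width: 0.311
```

```bash
python3 - <<'E'
from h import *
manip.grab_frame("wrist")
s=manip.state();print(s["tool_pos"],s["tool_rot"],s["gripper_width"])
b,c=find("wrist",["attar_pot"])
i=manip.grab_frame("side");c=manip.get_calibration("side");t=s["tool_pos"];p=np.linalg.inv(np.array(c["T"]))@[t[0],t[1],.11,1]
u,v=int(p[0]/p[2]*c["fx"]+c["cx"]),int(p[1]/p[2]*c["fy"]+c["cy"]);print(u,v)
k=cv2.resize(i[max(0,v-32):v+32,max(0,u-32):u+32],(384,384)) if 0<=u<512 else np.zeros((384,384,3),np.uint8)
cv2.imwrite("pics/n.png",np.hstack([cv2.resize(b[190:382,130:386],(416,312)).astype(np.uint8), k[:312]]))
E
```

```text
[ 0.3556278  -0.29323049  0.29589082] [3.44802405e-03 7.58090724e-01 6.52139989e-01 2.46965790e-05] 0.31249427384066875
attar_pot tip_of [(0.71, [354.0, -291.0, 105.0])]
attar_pot boxes_of [(0.66, [356.0, -283.0, 140.0])]
319 114
```

View pics/n.png

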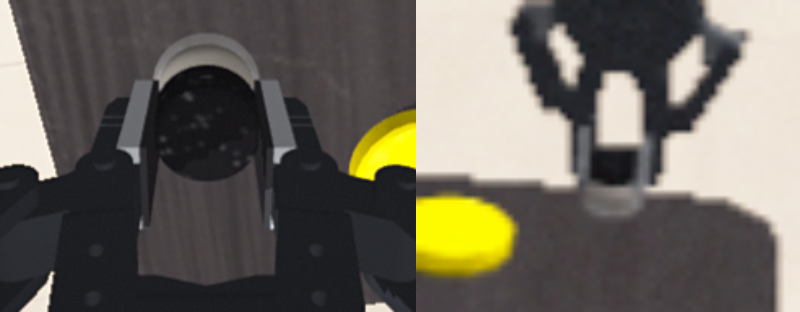

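```bash
python3 - <<'E'
from h import *
c=manip.get_calibration("scene");k=.64
for n,u,v,z in (("bottle",297,252,0),("cubes",335,236,0),("gold",408,243,0),("box",440,262,0),("phone",222,241,0),("red_lid",277,284,.013),("jar",277,318,.03),("small",346,280,.012),("scis",215,284,0)):
    print(n,ray(c,u*k,v*k,z).round())
E
```

```text
bottle [613. 516.   0.]
cubes [751. 523.   0.]
gold [845. 347.   0.]
box [804. 212.   0.]
phone [531. 715.   0.]
red_lid [453. 391.  13.]
jar [344. 251.  30.]
small [567. 295.  12.]
scis [378. 513.   0.]
```

Request:
play_rows([
  {"offset":[40,8,0],"twist":0,"grip":0},
  {"offset":[80,16,0],"twist":0,"grip":0},
  {"offset":[120,24,0],"twist":0,"grip":0},
  {"offset":[160,32,0],"twist":0,"grip":0},
  {"offset":[200,39,0],"twist":0,"grip":0},
])

```text
time: 14.1
tool_pos: [0.4232, -0.0988, 0.2909]
tool_rot: [-0.001, 0.758, 0.652, -0.001]
contact_force: [0.8, 0.5, -0.1]
gripper_width: 0.314
```

Request:
play_rows([
  {"offset":[40,8,0],"twist":0,"grip":0},
  {"offset":[80,16,0],"twist":0,"grip":0},
  {"offset":[120,24,0],"twist":0,"grip":0},
  {"offset":[160,32,0],"twist":0,"grip":0},
  {"offset":[200,39,0],"twist":0,"grip":0},
])

```text
time: 14.52
tool_pos: [0.4916, 0.0934, 0.2906]
tool_rot: [-0.001, 0.758, 0.652, -0.001]
contact_force: [0.8, 0.1, -1.1]
gripper_width: 0.315
```

Request:
play_rows([
  {"offset":[40,8,0],"twist":0,"grip":0},
  {"offset":[80,16,0],"twist":0,"grip":0},
  {"offset":[120,24,0],"twist":0,"grip":0},
  {"offset":[150,30,0],"twist":0,"grip":0},
  {"offset":[150,30,0],"twist":0,"grip":0},
])

```text
time: 14.93
tool_pos: [0.5444, 0.2393, 0.2905]
tool_rot: [-0.001, 0.757, 0.654, -0.001]
contact_force: [-0.7, -0.7, -0.2]
gripper_width: 0.317
```

```bash
cat >> h.py <<'E'
def tan(c,b,z=.012):
    for x in seg(b,(8,60,120),(25,200,255))[:4]:
        w=np.array([ray(c,u,v,z)[:2] for u,v in x[:,0]],np.float32); r=cv2.minAreaRect(w); e=cv2.minEnclosingCircle(w)
        print(x[:,0].min(0),x[:,0].max(0),"rect",np.round(r[0]),np.round(r[1]),"circ",np.round(e[0]),round(2*e[1]))
E
python3 - <<'E'
from h import *
for _ in range(3): manip.grab_frame("wrist")
s=manip.state();print(s["tool_pos"],s["tool_rot"],s["gripper_width"])
b,c=find("wrist",["small_dish","attar_pot","resin_jar","red_lid"]); tan(c,b)
E
```

```text
[0.54344866 0.23505375 0.29048916] [-6.51067798e-04  7.57870994e-01  6.52401351e-01 -1.89964866e-03] 0.3141982045809717
small_dish tip_of [(0.79, [569.0, 299.0, 1.0])]
small_dish boxes_of [(0.93, [568.0, 302.0, 8.0])]
attar_pot tip_of [(0.67, [543.0, 235.0, 103.0])]
attar_pot boxes_of [(0.81, [546.0, 242.0, 137.0])]
resin_jar tip_of [(0.77, [350.0, 257.0, 8.0])]
resin_jar boxes_of [(0.59, [372.0, 257.0, 33.0])]
red_lid tip_of []
red_lid boxes_of [(0.82, [456.0, 373.0, 12.0])]
[239  52] [323 139] rect [570. 299.] [60. 59.] circ [570. 299.] 61
[358 265] [452 330] rect [663. 119.] [51. 87.] circ [656. 107.] 88
[  0 167] [ 36 235] rect [356. 250.] [57. 24.] circ [345. 252.] 57
```

Request:
play_rows([
  {"offset":[35,9,0],"twist":0,"grip":0},
  {"offset":[67,17,0],"twist":0,"grip":0},
  {"offset":[67,17,35],"twist":0,"grip":0},
  {"offset":[67,17,65],"twist":0,"grip":0},
  {"offset":[67,17,75],"twist":0,"grip":0},
])

```text
time: 15.95
tool_pos: [0.5691, 0.2985, 0.2128]
tool_rot: [-0.001, 0.758, 0.652, -0.004]
contact_force: [-1.7, 0.0, -1.6]
gripper_width: 0.314
```

Request:
play_rows([
  {"offset":[0,0,0],"twist":0,"grip":0},
  {"offset":[0,0,0],"twist":0,"grip":0},
  {"offset":[0,0,0],"twist":0,"grip":0},
])

```text
time: 16.2
tool_pos: [0.5717, 0.2988, 0.2199]
tool_rot: [0.001, 0.758, 0.652, 0.002]
contact_force: [1.0, -0.3, -0.2]
gripper_width: 0.311
```

```bash
python3 - <<'E'
from h import *
s=manip.state();print(s["tool_pos"],s["tool_rot"],s["contact_force"])
b=manip.grab_frame("wrist");c=manip.get_calibration("wrist"); tan(c,b); cv2.imwrite("pics/o.png",b)
E
```

```text
[0.57170145 0.29882105 0.21994675] [5.32199469e-04 7.58263389e-01 6.51946237e-01 1.56604696e-03] [ 1.03128995 -0.33942997 -0.20880546]
[201 171] [304 246] rect [571. 310.] [43. 60.] circ [571. 301.] 61
```

View pics/o.png

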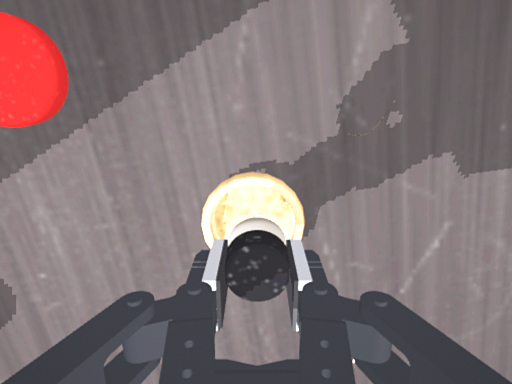

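Request:
play_rows([
  {"offset":[0,-1,10],"twist":0,"grip":0},
  {"offset":[0,-1,20],"twist":0,"grip":0},
  {"offset":[0,-1,26],"twist":0,"grip":0},
  {"offset":[0,-1,26],"twist":0,"grip":0},
  {"offset":[0,-1,26],"twist":0,"grip":0},
])

```text
time: 16.67
tool_pos: [0.5696, 0.2988, 0.1909]
tool_rot: [-0.0, 0.758, 0.652, -0.001]
contact_force: [0.1, -0.2, -0.3]
gripper_width: 0.321
```

Request:
play_rows([
  {"offset":[0,0,2],"twist":0,"grip":0},
  {"offset":[0,0,2],"twist":0,"grip":0},
  {"offset":[0,0,2],"twist":0,"grip":0},
])

```text
time: 16.92
tool_pos: [0.57, 0.299, 0.19]
tool_rot: [0.0, 0.758, 0.652, 0.0]
contact_force: [0.3, -0.3, 1.3]
gripper_width: 0.315
```

Request:
play_rows([
  {"offset":[0,0,0],"twist":0,"grip":0.36},
  {"offset":[0,0,0],"twist":0,"grip":0.45},
  {"offset":[0,0,0],"twist":0,"grip":0.55},
  {"offset":[0,0,0],"twist":0,"grip":0.55},
  {"offset":[0,0,0],"twist":0,"grip":0.55},
])

```text
time: 17.33
tool_pos: [0.5698, 0.2989, 0.1896]
tool_rot: [-0.0, 0.758, 0.652, -0.0]
contact_force: [-0.8, -0.8, -1.1]
gripper_width: 0.555
```

Request:
play_rows([
  {"offset":[0,0,-20],"twist":0,"grip":0.55},
  {"offset":[0,0,-60],"twist":0,"grip":0.55},
  {"offset":[0,0,-100],"twist":0,"grip":0.55},
  {"offset":[0,0,-100],"twist":0,"grip":0.9},
  {"offset":[0,0,-100],"twist":0,"grip":0.9},
])

```text
time: 17.75
tool_pos: [0.5711, 0.2995, 0.2943]
tool_rot: [0.001, 0.758, 0.652, 0.004]
contact_force: [-0.1, 0.7, -0.1]
gripper_width: 0.816
```

```bash
python3 - <<'E'
from h import *
manip.grab_frame("wrist");manip.grab_frame("wrist")
s=manip.state();print(s["tool_pos"],s["tool_rot"])
b,c=find("wrist",["attar_pot","resin_jar"]); tan(c,b); cv2.imwrite("pics/p.png",b)
E
```

```text
[0.56964285 0.29888288 0.2893951 ] [-5.79814190e-05  7.58100330e-01  6.52137911e-01 -1.74509170e-04]
attar_pot tip_of [(0.96, [570.0, 297.0, 3.0])]
attar_pot boxes_of [(0.59, [571.0, 303.0, 35.0])]
resin_jar tip_of [(0.84, [348.0, 258.0, 5.0])]
resin_jar boxes_of [(0.66, [370.0, 262.0, 31.0])]
[218 148] [296 223] rect [569. 300.] [60. 60.] circ [570. 300.] 61
[333 333] [359 376] rect [624. 129.] [52. 14.] circ [627. 127.] 52
```

Request:
play_rows([
  {"offset":[-14,-38,0],"twist":0,"grip":0.9},
  {"offset":[-28,-76,0],"twist":0,"grip":0.9},
  {"offset":[-42,-114,0],"twist":0,"grip":0.9},
  {"offset":[-56,-152,0],"twist":0,"grip":0.9},
  {"offset":[-70,-190,0],"twist":0,"grip":0.9},
])

```text
time: 18.52
tool_pos: [0.3697, 0.2575, 0.2885]
tool_rot: [-0.0, 0.758, 0.652, -0.001]
contact_force: [0.0, 0.4, 1.2]
gripper_width: 0.902
```

Request:
play_rows([
  {"offset":[-4,-21,0],"twist":0,"grip":0.9},
  {"offset":[-4,-21,0],"twist":0,"grip":0.9},
  {"offset":[-4,-21,0],"twist":0,"grip":0.9},
  {"offset":[-4,-21,0],"twist":0,"grip":0.9},
])

```text
time: 18.85
tool_pos: [0.3506, 0.2574, 0.2899]
tool_rot: [0.0, 0.758, 0.652, 0.0]
contact_force: [-0.2, -0.3, 0.7]
gripper_width: 0.901
```

```bash
python3 - <<'E'
from h import *
manip.grab_frame("wrist");manip.grab_frame("wrist")
s=manip.state();print(s["tool_pos"],s["tool_rot"])
b,c=find("wrist",["resin_jar","red_lid"]); cv2.imwrite("pics/q.png",b)
for n,lo,hi in(("cream",(10,20,150),(40,150,255)),("any",(0,0,120),(179,255,255))):
  for x in seg(b,lo,hi)[:4]:
    w=np.array([ray(c,u,v,.032)[:2] for u,v in x[:,0]],np.float32); e=cv2.minEnclosingCircle(w); print(n,x[:,0].min(0),x[:,0].max(0),np.round(e[0]),round(2*e[1]))
E
```

```text
[0.35116842 0.25746296 0.29001197] [1.05579241e-04 7.58277248e-01 6.51932177e-01 2.02193382e-04]
resin_jar tip_of [(0.77, [352.0, 259.0, 7.0])]
resin_jar boxes_of [(0.91, [350.0, 261.0, 38.0])]
red_lid tip_of []
red_lid boxes_of [(0.46, [448.0, 372.0, 3.0])]
cream [0 0] [130 260] [209. 317.] 200
cream [216 160] [288 231] [349. 258.] 54
cream [161 314] [187 376] [262. 136.] 65
any [0 0] [131 260] [209. 317.] 201
any [216 160] [288 231] [348. 258.] 55
any [  0 299] [ 79 343] [156. 178.] 81
any [161 314] [188 376] [262. 136.] 65
```

Request:
play_rows([
  {"offset":[0,-2,40],"twist":0,"grip":0.9},
  {"offset":[0,-2,80],"twist":0,"grip":0.9},
  {"offset":[0,-2,110],"twist":0,"grip":0.9},
  {"offset":[0,-2,110],"twist":0,"grip":0.9},
  {"offset":[0,-2,110],"twist":0,"grip":0.9},
])

```text
time: 19.62
tool_pos: [0.3476, 0.2572, 0.1784]
tool_rot: [-0.001, 0.758, 0.652, -0.002]
contact_force: [-0.1, -0.1, 0.8]
gripper_width: 0.902
```

Request:
play_rows([
  {"offset":[0,0,0],"twist":0,"grip":0},
  {"offset":[0,0,0],"twist":0,"grip":0},
  {"offset":[0,0,0],"twist":0,"grip":0},
  {"offset":[0,0,0],"twist":0,"grip":0},
  {"offset":[0,0,0],"twist":0,"grip":0},
])

```text
time: 20.03
tool_pos: [0.3499, 0.2585, 0.1832]
tool_rot: [0.001, 0.758, 0.652, 0.003]
contact_force: [-0.1, 0.3, 5.9]
gripper_width: 0.584
```

Request:
play_rows([
  {"offset":[0,0,-20],"twist":0,"grip":0},
  {"offset":[0,0,-60],"twist":0,"grip":0},
  {"offset":[0,0,-100],"twist":0,"grip":0},
  {"offset":[0,0,-110],"twist":0,"grip":0},
  {"offset":[0,0,-110],"twist":0,"grip":0},
])

```text
time: 20.45
tool_pos: [0.3499, 0.2585, 0.2964]
tool_rot: [0.002, 0.758, 0.652, 0.006]
contact_force: [1.1, 1.2, -0.3]
gripper_width: 0.581
```

```bash
python3 - <<'E'
from h import *
manip.grab_frame("wrist");manip.grab_frame("wrist")
s=manip.state();print(s["tool_pos"],s["tool_rot"],s["gripper_width"])
b,c=find("wrist",["resin_jar"]); cv2.imwrite("pics/r.png",b)
E
```

```text
[0.34824219 0.25764611 0.2905797 ] [2.84953837e-04 7.58087103e-01 6.52152191e-01 1.17625626e-03] 0.5837835313665254
resin_jar tip_of [(0.85, [346.0, 255.0, 111.0])]
resin_jar boxes_of [(0.82, [348.0, 262.0, 143.0])]
```

Request:
play_rows([
  {"offset":[-12,38,0],"twist":0,"grip":0},
  {"offset":[-24,76,0],"twist":0,"grip":0},
  {"offset":[-36,114,0],"twist":0,"grip":0},
  {"offset":[-48,152,0],"twist":0,"grip":0},
  {"offset":[-60,190,0],"twist":0,"grip":0},
])

```text
time: 21.12
tool_pos: [0.528, 0.1687, 0.2872]
tool_rot: [-0.001, 0.758, 0.652, -0.002]
contact_force: [0.1, 1.1, -1.0]
gripper_width: 0.582
```

Request:
play_rows([
  {"offset":[-23,36,0],"twist":0,"grip":0},
  {"offset":[-46,70,0],"twist":0,"grip":0},
  {"offset":[-66,100,0],"twist":0,"grip":0},
  {"offset":[-66,100,0],"twist":0,"grip":0},
  {"offset":[-66,100,0],"twist":0,"grip":0},
])

```text
time: 21.53
tool_pos: [0.6167, 0.0881, 0.2871]
tool_rot: [-0.001, 0.759, 0.651, -0.002]
contact_force: [-0.1, -0.9, -0.9]
gripper_width: 0.585
```

```bash
python3 - <<'E'
from h import *
for _ in range(3): manip.grab_frame("wrist")
s=manip.state();print(s["tool_pos"],s["tool_rot"],s["gripper_width"])
b,c=find("wrist",["resin_jar","large_dish"]); tan(c,b); cv2.imwrite("pics/s.png",b)
E
```

```text
[0.61512299 0.09032317 0.28799027] [-0.00111735  0.75786889  0.65240498 -0.00111433] 0.5849449525878562
resin_jar tip_of [(0.97, [616.0, 88.0, 111.0])]
resin_jar boxes_of [(0.74, [616.0, 95.0, 141.0])]
large_dish tip_of [(0.89, [658.0, 100.0, 1.0])]
large_dish boxes_of [(0.8, [659.0, 105.0, 3.0])]
[255 111] [362 215] rect [656. 103.] [80. 81.] circ [656. 103.] 82
[197 217] [322 359] rect [602.  -6.] [148. 103.] circ [614.  -8.] 157
```

Request:
play_rows([
  {"offset":[19,36,0],"twist":0,"grip":0},
  {"offset":[19,38,25],"twist":0,"grip":0},
  {"offset":[19,38,55],"twist":0,"grip":0},
  {"offset":[19,38,75],"twist":0,"grip":0},
  {"offset":[19,38,75],"twist":0,"grip":0},
])

```text
time: 22.35
tool_pos: [0.6539, 0.1032, 0.2088]
tool_rot: [-0.003, 0.758, 0.652, -0.004]
contact_force: [-1.1, -0.6, -0.7]
gripper_width: 0.581
```

Request:
play_rows([
  {"offset":[0,0,0],"twist":0,"grip":0},
  {"offset":[0,0,10],"twist":0,"grip":0},
  {"offset":[0,0,18],"twist":0,"grip":0},
  {"offset":[0,0,22],"twist":0,"grip":0},
  {"offset":[0,0,22],"twist":0,"grip":0},
])

```text
time: 22.77
tool_pos: [0.6562, 0.1028, 0.192]
tool_rot: [-0.0, 0.758, 0.652, -0.0]
contact_force: [0.3, -1.2, 0.0]
gripper_width: 0.581
```

Request:
play_rows([
  {"offset":[0,0,0],"twist":0,"grip":0},
  {"offset":[0,0,0],"twist":0,"grip":0},
])

```text
time: 22.93
tool_pos: [0.6568, 0.1028, 0.1933]
tool_rot: [0.0, 0.758, 0.652, 0.0]
contact_force: [1.0, -0.0, -0.4]
gripper_width: 0.584
```

Lower until contact.

Request:
play_rows([
  {"offset":[0,0,4],"twist":0,"grip":0},
  {"offset":[0,0,6],"twist":0,"grip":0},
  {"offset":[0,0,6],"twist":0,"grip":0},
  {"offset":[0,0,6],"twist":0,"grip":0},
])

```text
time: 23.27
tool_pos: [0.6568, 0.1028, 0.1873]
tool_rot: [0.0, 0.758, 0.652, 0.0]
contact_force: [-0.6, -0.2, 2.8]
gripper_width: 0.583
```

Request:
play_rows([
  {"offset":[0,0,0],"twist":0,"grip":0.62},
  {"offset":[0,0,0],"twist":0,"grip":0.7},
  {"offset":[0,0,0],"twist":0,"grip":0.8},
  {"offset":[0,0,0],"twist":0,"grip":0.8},
  {"offset":[0,0,0],"twist":0,"grip":0.8},
])

```text
time: 23.68
tool_pos: [0.6564, 0.1028, 0.1865]
tool_rot: [-0.0, 0.758, 0.652, -0.0]
contact_force: [-0.5, -1.2, -0.5]
gripper_width: 0.798
```

Request:
play_rows([
  {"offset":[0,0,-25],"twist":0,"grip":0.8},
  {"offset":[0,0,-65],"twist":0,"grip":0.8},
  {"offset":[0,0,-100],"twist":0,"grip":0.8},
  {"offset":[-40,0,-110],"twist":0,"grip":0.8},
  {"offset":[-80,0,-110],"twist":0,"grip":0.8},
])

```text
time: 24.1
tool_pos: [0.6461, 0.0244, 0.3029]
tool_rot: [0.004, 0.757, 0.654, 0.004]
contact_force: [0.7, -0.4, -0.5]
gripper_width: 0.794
```

Request:
play_rows([
  {"offset":[-30,0,-20],"twist":0,"grip":0.8},
  {"offset":[-40,0,-50],"twist":0,"grip":0.8},
  {"offset":[-40,0,-80],"twist":0,"grip":0.8},
  {"offset":[-40,0,-80],"twist":0,"grip":0.8},
  {"offset":[-40,0,-80],"twist":0,"grip":0.8},
])

```text
time: 24.52
tool_pos: [0.6391, -0.0163, 0.38]
tool_rot: [0.002, 0.758, 0.652, 0.002]
contact_force: [-0.2, 0.6, -0.8]
gripper_width: 0.796
```

```bash
python3 - <<'E'
from h import *
for _ in range(3): manip.grab_frame("wrist")
s=manip.state();print(s["tool_pos"],s["tool_rot"],s["time"])
b,c=find("wrist",["resin_jar","large_dish","gloss_pen","pen_clip","white_cap"]); tan(c,b)
i,cs=find("scene",["attar_pot","resin_jar","gold_cap","gloss_pen","white_cap","red_lid"])
cv2.imwrite("pics/t.png",np.hstack([cv2.resize(b,(400,300)),cv2.resize(i[150:342,180:436],(400,300))]))
cv2.imwrite("pics/u.png",b)
E
```

```text
[ 0.63820445 -0.0155444   0.3749633 ] [-0.00101054  0.75797938  0.65227714 -0.00087411] 24.6667
resin_jar tip_of [(0.93, [661.0, 101.0, 10.0])]
resin_jar boxes_of [(0.79, [659.0, 102.0, 41.0])]
large_dish tip_of []
large_dish boxes_of [(0.91, [650.0, 97.0, 4.0]), (0.57, [649.0, -68.0, 29.0])]
gloss_pen tip_of [(0.81, [648.0, -72.0, 17.0])]
gloss_pen boxes_of [(0.64, [648.0, -65.0, 30.0])]
pen_clip tip_of [(0.9, [652.0, -73.0, 2.0])]
pen_clip boxes_of [(0.63, [650.0, -70.0, 8.0])]
white_cap tip_of [(0.96, [537.0, 10.0, -1.0])]
white_cap boxes_of [(0.81, [539.0, 8.0, 18.0])]
[214   0] [302  82] rect [655.  96.] [69. 80.] circ [656. 103.] 83
[276 153] [308 264] rect [666. -73.] [128.  13.] circ [665. -73.] 128
[216 351] [255 364] rect [ 575. -255.] [19. 50.] circ [ 574. -258.] 50
[257 148] [282 207] rect [647. -34.] [65. 16.] circ [647. -34.] 66
attar_pot tip_of [(0.41, [566.0, 301.0, 4.0])]
attar_pot boxes_of [(0.52, [561.0, 292.0, 24.0])]
resin_jar tip_of [(0.69, [654.0, 103.0, 7.0])]
resin_jar boxes_of [(0.56, [639.0, 93.0, 32.0])]
gold_cap tip_of [(0.46, [573.0, -292.0, 10.0])]
gold_cap boxes_of [(0.5, [641.0, -76.0, 24.0]), (0.48, [562.0, -292.0, 26.0])]
gloss_pen tip_of [(0.68, [652.0, -69.0, 13.0]), (0.37, [571.0, -293.0, 6.0])]
gloss_pen boxes_of [(0.72, [643.0, -77.0, 24.0])]
white_cap tip_of [(0.5, [536.0, 12.0, -2.0])]
white_cap boxes_of [(0.59, [563.0, -294.0, 25.0])]
red_lid tip_of [(0.71, [650.0, 104.0, -3.0]), (0.67, [456.0, 400.0, 5.0])]
red_lid boxes_of []
```

View pics/t.png

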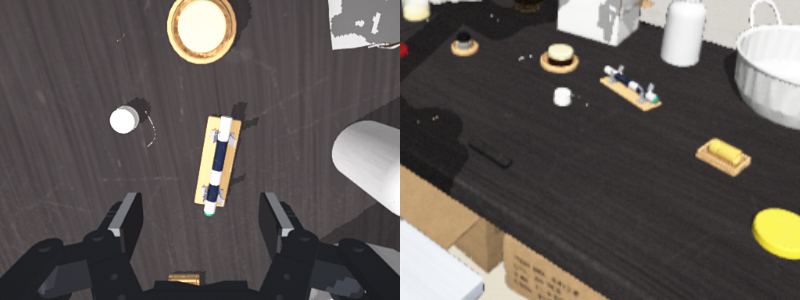

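```bash
python3 -c "
from plant import manip
s=manip.state();print(s['joint_vel'].round(3),s['contact_force'].round(1));print(manip.job_done())"
```

```text
[ 0.001  0.    -0.002 -0.    -0.    -0.001] [-0.5  0.2  0.1]
the job is handed in; nothing more can be done
None
```

All four pieces are in their holders and released, and the job is handed in at about 25 s of the 104 s allowed. The hand-in gives no verdict, so this rests on my own checks. I viewed 16 pictures, the viewer's limit.

| Piece | Holder | Last check |
|---|---|---|
| Tiny bottle | small dish | (570, 297) against the dish at (570, 300) mm, just after release |
| Amber jar | large dish | within about 5 mm of the dish at (656, 103) mm |
| Gilded cap | trough | within 2 mm of the trough centre when released, lying lengthwise |
| Pen | pen holder | within 4 mm of the holder centre and aligned with it |

- **Seating of the pen:** When I pressed it, the force rose from 13 to 29 N with no further motion, so it is against the stop. The network put its height at 17 mm from the wrist camera and 13 mm from the scene camera. The target is 12 mm and the allowed band is 9 to 15 mm. With about 4 mm of error in those readings, I trusted the press.
- **Jar height:** The network read 7 and 10 mm against a limit of 7 mm. I felt the jar touch the floor before letting go, and it looked seated in the picture.
- **Scene camera:** From far away the networks sometimes gave wrong extra matches, for example the gilded cap or white cap in the wrong place. I set these aside because they disagreed with the pictures.
- **White cap and red lid:** I did not touch either. The white cap reads the same as at the start. The red lid had no reading at the start to compare with; the last scene reading was (456, 400) mm, against (453, 391) mm from the first picture.

At hand-in the arm was still, well above everything, and touching nothing.

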